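Offer a rubber foot up to an upside-down media box, over the router

ROBOT

A 6-joint arm with a two-finger parallel gripper is mounted at the origin on the work surface. World frame = base frame: x ahead of the robot, y to its left, z up, the work surface at z = 0. Lengths are in m, angles in rad, forces in N, time in s.
With the tool pointing down it reaches from about 0.275 to 1 m from the base axis. Payload 8.4 kg.
Tool frame: the origin (TCP) lies on the centre line of the jaws, within the pads' length; the fingertips stand 17 mm ahead of it and the grasp point (between the pads) lies 2 mm behind it (bot.tcp_to_tips is the z of the fingertips in the tool frame, in m); z points along the fingers, y is the line along which they close (so a half turn about z gives the same grasp; the last joint's range is limited). The gripper opens to 85 mm and grips with 20 to 120 N. Pads are 22 mm wide; open, the fingers measure 114 mm over their backs; the gripper's body (76 mm by 85 mm) begins 54 mm behind the grasp point. The pads swing forward as they close: fully open they stand 13 mm farther back than shut.
Start: joints at [1.259, 0.353, 1.633, -0, 1.155, -0.002], TCP at [0.191, 0.595, 0.248] pointing down, gripper open.
Joint ranges: [-2.63, 2.63], [-0.92, 2.1], [0.06, 2.66], [-1.3, 4.44], [0, 2.69], [-3.02, 3.02]. Speed limits (rad/s): [2.22, 2.22, 2.79, 3.14, 3.14, 3.14].

INTERFACE

Orientations are given as a unit quaternion [x, y, z, w].
In Python, from workcell import bot, hand, kinematics, get_obs, vision, hand_in gives the robot as it stands. The module is installed in compiled form; this text tells all that it offers. Calls block until the motion is done:
- bot.reach(position, orientation): joint-space move of the TCP to a pose.
- bot.servo_line(position, ori=None, velocity=0.15): straight line of the TCP; ori=None keeps the orientation; velocity is the mean speed in m/s.
- bot.goto_joints(angles): joint-space move.
- hand.move_gripper(opening, strength=None): finger opening in m; strength is the grip in N (None keeps the last); returns when the fingers have stopped.
- bot.dwell(seconds).
- kinematics.solve_ik(position, orientation): joint angles nearest the present ones, or None.
- get_obs(): the state.
- vision.read_camera(name): name is "side" or "top" or "wrist"; returns a dict with "frame" (384x512x3 uint8, red, green, blue), "intrinsics" (3x3 intrinsics, pixels), "view" (4x4, takes a point from world to camera coordinates). Camera axes: x right, y down, z forward; pixel columns grow to the right and rows downward; lengths in m; the calibration is good to about 2 mm. A picture is of the moment at which its call begins. There is no depth.
A pose or a line that the arm cannot do raises bot.IKError and nothing moves.
- hand_in(): hands the job in; it is judged then, once.
The state is a dict: "time_s": time; "joint_pos": joint angles; "joint_vel": joint speeds; "joint_efforts": joint torques, N m; "position": TCP position; "orientation": TCP orientation; "wrist_force": force on the tool from outside, world axes, zero at the start; "ft_torque": the same for the moment, N m; "gripper_width": finger opening in m; "grip_force": force on a finger pad.
Only numpy, scipy, OpenCV 4.12 (cv2) and the standard library are available. Lean on these libraries where they do the work, as an engineer would, in place of code of your own. Each camera call takes 0.05 s, during which the arm holds its last target. There are 200 camera calls.

TASK

The white media box lying upside down on the desk has lost one of its rubber feet: take the long rubber foot (the one that matches the feet still on the box) out of the compartment tray, carry it over the top of the standing black router, and hold it level, lengthwise in line with the empty recess and centred over it, with about 1 cm of air under it so that I can peel off its backing film. It must not touch the box at any time; finish while still holding it there, motionless, and leave the two other feet in the tray and do not push the box, router, figurine, plant or mug.

Things in the scene. Friction and masses are not known exactly. Their poses are not given: they have to be found in the camera images.
- tray: white plastic open tray, fixed to the desk, 215 x 110 x 28 mm high, walls and dividers 4 mm thick, floor 4 mm thick; three equal compartments in a row along its x axis (each about 66 mm along x and 102 mm along y inside). Origin at the centre of its underside, on the desk. It stands either left or right of the router, and the box on the other side.
- long_foot_mid (a point): centre (half-way up) of the long rubber foot, a loose dark rubber block 40 mm (its x axis) x 20 mm (its y axis) x 22 mm high (z), about 30 g, lying flat in one of the tray's compartments (which one varies), its length turned up to 0.3 rad from the tray's x axis. The backing film is on its underside. No reading while it is held.
- round_foot_mid (a point): centre of a loose round rubber foot, 32 mm in diameter, 22 mm high, in another compartment: leave it there
- square_foot_mid (a point): centre of a loose square rubber foot, 28 x 28 x 22 mm high, in another compartment: leave it there
- recess (a point): centre of the mouth of the empty recess in the box, level with the box's upward face, 45 mm above the desk. The recess is 44 mm long along this frame's x, 24 mm along its y, 3 mm deep; z up.
- box: loose white plastic media box lying upside down, 190 (x) x 140 (y) x 45 mm high, 0.6 to 1.3 kg, turned any way round; origin under its centre, on the desk. The empty recess is centred at x +60, y +42 mm; fitted long feet, lengthwise along x, stand 19 mm above its upward face at (+60, -42), (-60, +42) and (-60, -42) mm.
- router_top (a point): centre of the top of the black router, 152 mm above the desk. The loose upright router is 190 mm long along its x axis (roughly world x) and 40 mm thick along y, its foot plate 160 x 88 mm. It stands between the tray and the box.
- figurine_mid (a point): middle (75 mm up) of a white astronaut figurine 150 mm tall, about 75 mm wide, standing loose beyond the router
- plant_mid (a point): middle (45 mm up) of a pink plant pot 108 mm in diameter, 90 mm high, with leaves up to about 200 mm above the desk, standing loose at the far right
- mug_mid (a point): middle (45 mm up) of a white mug 80 mm in diameter, 90 mm high, standing loose at the far left

How it is judged:
By the outcome, as a careful person would: the job done as asked, in the order asked, and still so for the second after the job is handed in, while the arm keeps its last pose, push and grip.
It also fails if it takes over 51 s, if anything falls off the work surface, if the arm or the gripper's body presses on something with over 40 N, if the wrist force passes 120 N, or if a joint passes its speed limit or range.

## Working session

There is one attempt and no reset: what is moved stays moved. The work goes in short steps, each a Python script; the robot and the scene stay as the last script left them, time stands still between calls to the robot, and variables do not carry over. Pictures are saved under pics/ and viewed, at most 10 in all, crops included, and the job is handed in when it is done.

```bash
mkdir -p pics
python3 - <<'E'
from workcell import vision,get_obs
import cv2,numpy as np
for n in("top","side"):
    d=vision.read_camera(n);np.savez(f"pics/{n}.npz",**d)
    cv2.imwrite(f"pics/{n}.png",cv2.resize(d["frame"][:,:,::-1],(800,600),interpolation=cv2.INTER_CUBIC))
    print(n,np.round(d["intrinsics"],1).tolist(),np.round(d["view"],3).tolist())
print(get_obs()["time_s"])
E
```

```text
top [[412.7, 0.0, 260.8], [0.0, 412.7, 193.6], [0.0, 0.0, 1.0]] [[0.016, -1.0, -0.024, 0.017], [-0.997, -0.014, -0.075, 0.613], [0.075, 0.025, -0.997, 1.405], [0.0, 0.0, 0.0, 1.0]]
side [[482.1, 0.0, 252.3], [0.0, 482.1, 181.3], [0.0, 0.0, 1.0]] [[-0.997, -0.078, -0.006, 0.634], [-0.052, 0.715, -0.698, 0.102], [0.059, -0.695, -0.717, 1.393], [0.0, 0.0, 0.0, 1.0]]
0.1
```

View pics/top.png

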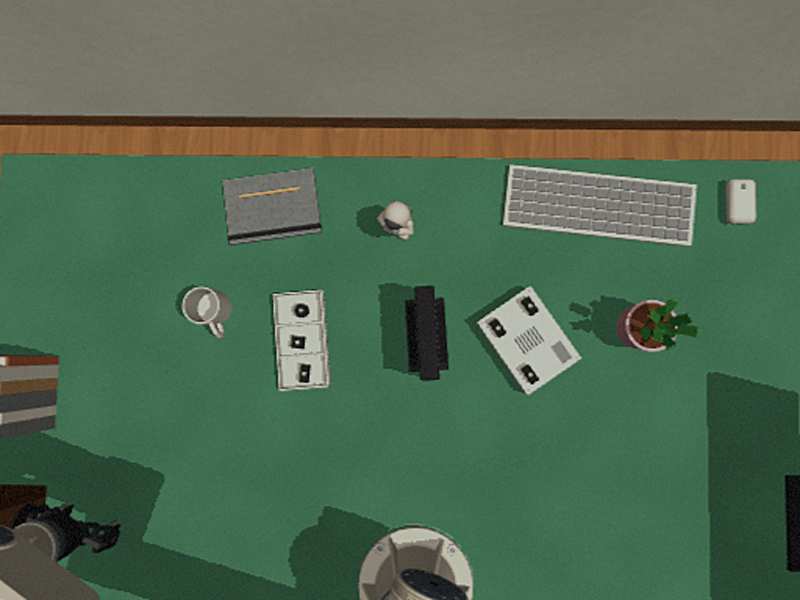

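View pics/side.png

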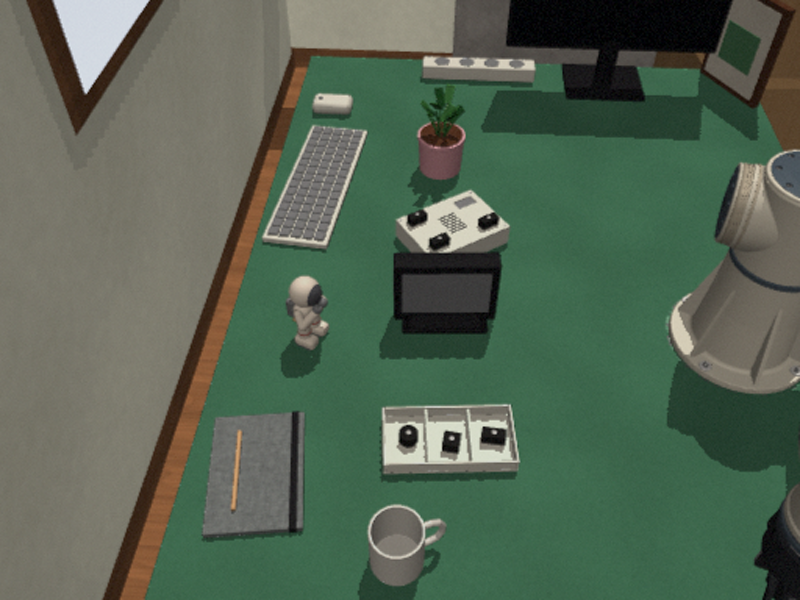

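The top view shows the tray on the left at about (300,340). The feet in it are round at (302,310), square at (297,342) and long at (304,373). The box is on the right, with fitted feet at (497,326), (529,304) and (529,374), so the empty recess should be near (561,352). The side view agrees: the long foot is at (493,436) and the grey recess at (466,202).

```bash
cat > h.py <<'E'
import numpy as np,cv2
from scipy.spatial.transform import Rotation as R
def P(d): return d["intrinsics"]@d["view"][:3]
def ray(d,uv,z):
    V=d["view"];c=-V[:3,:3].T@V[:3,3];r=V[:3,:3].T@np.linalg.solve(d["intrinsics"],[*uv,1]);return c+r*(z-c[2])/r[2]
def tri(ds,uvs):
    A=[]
    for d,(u,v) in zip(ds,uvs):
        p=P(d);a=[u*p[2]-p[0],v*p[2]-p[1]];A+=[x/np.linalg.norm(x[:3]) for x in a]
    A=np.array(A);return np.linalg.lstsq(A[:,:3],-A[:,3],rcond=None)[0]
def down(yaw): # tool z down, tool y (closing) at yaw+90deg; tool x along yaw
    return (R.from_euler('z',yaw)*R.from_euler('x',np.pi)).as_quat()
E
python3 - <<'E'
from h import *
from workcell import kinematics,get_obs
t=np.load("pics/top.npz");s=np.load("pics/side.npz");k=.64
for n,a,b in [("long",(304,373),(493,436)),("P1",(497,326),(439,241)),("P2",(529,304),(417,217)),("P3",(529,374),(488,220)),("rec",(561,352),(466,202)),("router",(427,333),(446,257))]:
    a=np.array(a)*k;b=np.array(b)*k
    print(n,tri([t,s],[a,b]).round(3),ray(t,a,.06).round(3),ray(t,a,.026).round(3))
o=get_obs();print(R.from_quat(o["orientation"]).as_matrix().round(2))
for p in [(.55,.27),(.52,-.3)]:
  for y in(0,np.pi/2,-np.pi/2,np.pi):
    q=kinematics.solve_ik([*p,.25],down(y));print(p,y,None if q is None else np.round(q,2))
E
```

```text
long [0.454 0.254 0.014] [0.455 0.246 0.06 ] [0.454 0.252 0.026]
P1 [ 0.561 -0.168  0.054] [ 0.563 -0.167  0.06 ] [ 0.564 -0.171  0.026]
P2 [ 0.609 -0.236  0.055] [ 0.611 -0.235  0.06 ] [ 0.613 -0.241  0.026]
P3 [ 0.461 -0.236  0.055] [ 0.461 -0.236  0.06 ] [ 0.46  -0.241  0.026]
rec [ 0.508 -0.307  0.042] [ 0.509 -0.303  0.06 ] [ 0.509 -0.311  0.026]
router [ 0.544 -0.017  0.154] [ 0.545 -0.017  0.06 ] [ 0.546 -0.017  0.026]
[[-0.95  0.3  -0.  ]
 [ 0.3   0.95 -0.  ]
 [ 0.   -0.   -1.  ]]
(0.55, 0.27) 0 [ 0.45  0.33  1.66 -0.    1.15  2.02]
(0.55, 0.27) 1.5707963267948966 [ 0.45  0.33  1.66 -0.    1.15  0.45]
(0.55, 0.27) -1.5707963267948966 [ 0.45  0.33  1.66  0.    1.15 -2.69]
(0.55, 0.27) 3.141592653589793 [ 0.45  0.33  1.66  0.    1.15 -1.12]
(0.52, -0.3) 0 [-0.53  0.31  1.69 -0.    1.14  1.05]
(0.52, -0.3) 1.5707963267948966 [-0.53  0.31  1.69  0.    1.14 -0.53]
(0.52, -0.3) -1.5707963267948966 [-0.53  0.31  1.69 -0.    1.14  2.62]
(0.52, -0.3) 3.141592653589793 [-0.53  0.31  1.69  0.    1.14 -2.1 ]
```

Run:
```python
from h import *
from workcell import bot,vision,get_obs
def snap(n):
    d=vision.read_camera("wrist");np.savez(f"pics/{n}.npz",**d)
    return d["frame"][:,:,::-1]
bot.reach([.43,.254,.27],down(0));a=snap("t1");t1=get_obs()["time_s"]
bot.servo_line([.49,.27,.27],velocity=.1);b=snap("t2");t2=get_obs()["time_s"]
bot.reach([.48,-.27,.30],down(.6));c=snap("b1")
bot.servo_line([.54,-.27,.30],velocity=.1);e=snap("b2")
print(t1,t2,get_obs()["time_s"])
cv2.imwrite("pics/w1.png",cv2.resize(np.vstack([np.hstack([a,b]),np.hstack([c,e])]),(800,600),interpolation=cv2.INTER_AREA))
```

```text
1.975 2.8 5.6
```

View pics/w1.png

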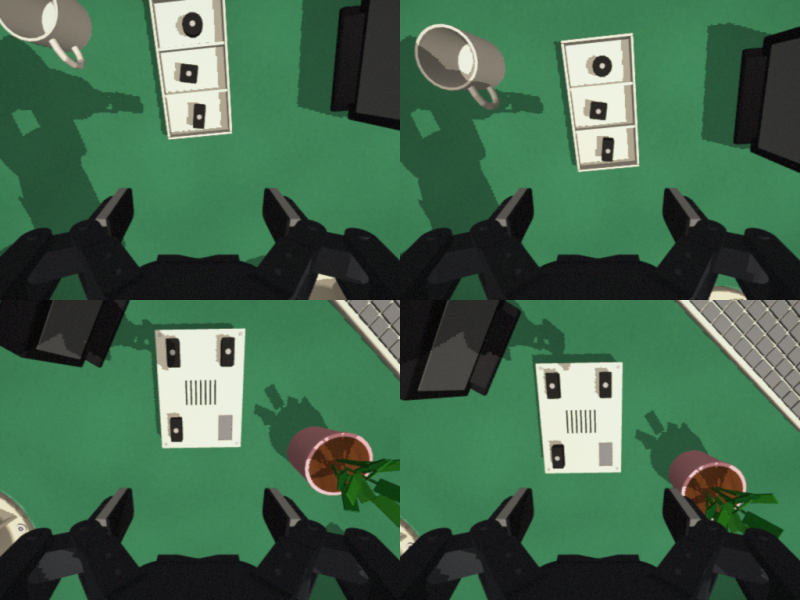

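The wrist pictures show the tray's long foot at (200,116) in the first and (608,149) in the second. The grey recess is at (225,427) and (606,454). Each foot has a light dot at the centre of its top. I'll zoom in for precise features.

Run:
```python
from h import *
k=512/400
C=[("t1",200,116),("t2",208,149),("b1",225,127),("b2",206,154)]
T=[]
for n,x,y in C:
    d=np.load(f"pics/{n}.npz");x=int(x*k)-25;y=int(y*k)-19
    T.append(cv2.resize(d["frame"][y:y+37,x:x+50,::-1],(400,296),interpolation=cv2.INTER_NEAREST));print(n,x,y)
cv2.imwrite("pics/z1.png",np.vstack([np.hstack(T[:2]),np.hstack(T[2:])]))
```

```text
t1 231 129
t2 241 171
b1 263 143
b2 238 178
```

View pics/z1.png

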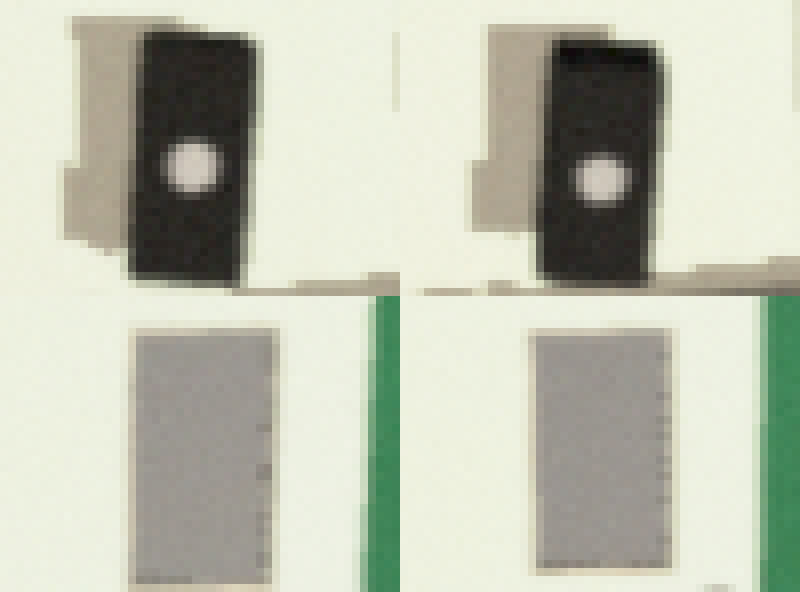

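```bash
cat >> h.py <<'E'
def comps(mask,lo,hi,box):
    x0,y0,x1,y1=box;m=np.zeros_like(mask);m[y0:y1,x0:x1]=mask[y0:y1,x0:x1]
    n,l,s,c=cv2.connectedComponentsWithStats(m,connectivity=4);return [(s[i,4],c[i],l==i) for i in range(1,n) if lo<s[i,4]<hi]
def rect(m):
    c=cv2.findContours(m.astype(np.uint8),cv2.RETR_EXTERNAL,cv2.CHAIN_APPROX_NONE)[0][0]
    return cv2.minAreaRect(c)
def mids(r): # long axis midpoints of end edges
    b=cv2.boxPoints(r)
    if np.linalg.norm(b[1]-b[0])>np.linalg.norm(b[2]-b[1]): b=np.roll(b,-1,0)
    return (b[0]+b[1])/2,(b[2]+b[3])/2
E
python3 - <<'E'
from h import *
D={n:np.load(f"pics/{n}.npz") for n in("t1","t2","b1","b2")}
dots=[];rc=[];ext=[]
for n,x,y in [("t1",231,129),("t2",241,171)]:
    g=D[n]["frame"].mean(2);box=(x+14,y+2,x+34,y+37)
    a,c,m=max(comps((g<80).astype(np.uint8),100,2000,box),key=lambda q:q[0])
    cd=np.uint8(g>100);r=rect(m);b=cv2.fillPoly(np.zeros_like(cd),[np.int32(cv2.boxPoints((r[0],(r[1][0]-4,r[1][1]-4),r[2])))],1)
    w=np.clip(g-60,0,None)*b*(g>70);vv,uu=np.mgrid[:384,:512];dc=np.array([(w*uu).sum(),(w*vv).sum()])/w.sum()
    dots.append(dc);e=[ray(D[n],p,.026) for p in mids(r)];v=e[0]-e[1]
    print(n,r,dc,"ends",np.round(e,4).tolist(),"yaw",np.arctan(v[1]/v[0]),np.linalg.norm(v),"mid",np.mean(e,0).round(4))
print("dot",tri([D["t1"],D["t2"]],dots).round(4),[ray(D[n],q,.026).round(4) for n,q in zip(("t1","t2"),dots)])
for n,x,y in [("b1",263,143),("b2",238,178)]:
    f=D[n]["frame"].astype(int);g=f.mean(2);box=(x+10,y,x+40,y+37)
    a,c,m=max(comps(np.uint8((g<190)&(abs(f[...,1]-f[...,0])<20)),100,2000,box),key=lambda q:q[0])
    r=rect(m);rc.append(r[0]);e=[ray(D[n],p,.044) for p in mids(r)];v=e[0]-e[1]
    print(n,r,"mid",np.mean(e,0).round(4),"yaw",np.arctan(v[1]/v[0]),np.linalg.norm(v))
    g2=np.uint8(g<70);
    F=[(c.round(1).tolist(),ray(D[n],rect(m)[0],.064).round(4).tolist()) for a,c,m in comps(g2,200,900,(180,20,310,230))]
    for q in F:print(q)
print("rec",tri([D["b1"],D["b2"]],rc).round(4))
E
```

```text
t1 ((254.38717651367188, 148.19247436523438), (13.968990325927734, 30.39918327331543), 3.814074993133545) [254.62839607 149.34844517] ends [[0.4735, 0.2522, 0.026], [0.4339, 0.2548, 0.026]] yaw -0.06454003550859817 0.039657101589410576 mid [0.4537 0.2535 0.026 ]
t2 ((265.2156982421875, 190.97967529296875), (13.67943286895752, 30.137502670288086), 4.085616588592529) [265.75039642 193.02210615] ends [[0.4762, 0.2527, 0.026], [0.4334, 0.2551, 0.026]] yaw -0.05669824351574365 0.04285177160530746 mid [0.4548 0.2539 0.026 ]
dot [0.4527 0.2532 0.0273] [array([0.4525, 0.2532, 0.026 ]), array([0.4523, 0.2531, 0.026 ])]
b1 ((288.0, 163.0), (32.0, 18.0), 90.0) mid [ 0.5088 -0.3068  0.044 ] yaw 0.6351283602642752 0.04442301958469678
([290.4, 66.1], [0.6059, -0.2361, 0.064])
([221.1, 67.1], [0.5584, -0.1686, 0.064])
([225.3, 164.5], [0.4623, -0.2365, 0.064])
b2 ((262.9797668457031, 196.91448974609375), (29.74094581604004, 16.98990249633789), 88.02507019042969) mid [ 0.5087 -0.3067  0.044 ] yaw 0.6428131100712708 0.044247863507685434
([262.1, 107.9], [0.6069, -0.2358, 0.064])
([195.7, 108.9], [0.5597, -0.1688, 0.064])
([202.0, 199.2], [0.464, -0.2364, 0.064])
rec [ 0.5092 -0.3064  0.0447]
```

Run:
```python
from h import *
from workcell import bot,hand,get_obs
# fitted-foot dots -> box yaw
B=[np.load(f"pics/b{i}.npz") for i in(1,2)];S=[[(290.4,66.1),(221.1,67.1),(225.3,164.5)],[(262.1,107.9),(195.7,108.9),(202,199.2)]]
vv,uu=np.mgrid[:384,:512];dots=[]
for d,s in zip(B,S):
    g=d["frame"].mean(2);r=[]
    for c in s:
        w=np.clip(g-70,0,None)*(np.hypot(uu-c[0],vv-c[1])<5.5);r.append(((w*uu).sum()/w.sum(),(w*vv).sum()/w.sum()))
    dots.append(r)
X=np.array([tri(B,[dots[0][i],dots[1][i]]) for i in range(3)]);print(X.round(4))
v=X[1]-X[2];w=X[0]-X[1];print("yaw",np.arctan2(v[1],v[0]),np.arctan2(w[0],-w[1]),np.linalg.norm(v),np.linalg.norm(w),"rec",X[0]+X[2]-X[1])
print("tips",bot.tcp_to_tips)
f=[.453,.2534];q=down(-.062)
hand.move_gripper(.048,40)
bot.reach([*f,.27],q); bot.servo_line([*f,.08],velocity=.15); bot.servo_line([*f,.0245],velocity=.06)
o=get_obs();print(o["position"],o["wrist_force"],o["gripper_width"])
hand.move_gripper(.0,40)
o=get_obs();print(o["time_s"],o["position"],o["wrist_force"],o["gripper_width"],o["grip_force"])
```

```text
[[ 0.6069 -0.2367  0.0656]
 [ 0.5583 -0.168   0.0647]
 [ 0.46   -0.2374  0.0634]]
yaw 0.6145723853435874 0.6148483862707457 0.12032612008207504 0.08413129608901246 rec [ 0.50857162 -0.30610217  0.06430299]
tips 0.017
[0.4532687  0.25352776 0.02478769] [ 0.21240095  0.18780567 -0.61219519] 0.048042297741012034
10.8417 [0.45332443 0.25357788 0.02500575] [-0.26657474 -1.07309128  6.30968033] 0.01902207441258244 39.693957567214966
```

Run:
```python
from h import *
from workcell import bot,vision,get_obs
bot.servo_line([.4533,.2535,.26],velocity=.15)
bot.servo_line([.54,.0,.26],down(.3),velocity=.2)
bot.servo_line([.5088,-.3064,.26],down(.615),velocity=.2)
bot.servo_line([.5088,-.3064,.12],velocity=.12)
bot.dwell(.3);o=get_obs();print(o["time_s"],o["position"],o["wrist_force"],o["gripper_width"],o["grip_force"])
T=[]
for n in("top","side","wrist"):
    d=vision.read_camera(n);np.savez(f"pics/{n}2.npz",**d)
    c=(P(d)@[.5088,-.3064,.11,1]);u,v=(c[:2]/c[2]);print(n,u,v)
    u=int(np.clip(u,50,462));v=int(np.clip(v,50,334));s=100 if n!="wrist" else 100
    T.append(cv2.resize(d["frame"][v-50:v+50,u-50:u+50,::-1],(266,266),interpolation=cv2.INTER_CUBIC))
w=cv2.resize(d["frame"][:,:,::-1],(400,300));I=np.zeros((566,798,3),np.uint8);I[:266]=np.hstack(T);I[266:,:400]=w
cv2.imwrite("pics/c1.png",I)
```

```text
17.3583 [ 0.50897953 -0.30648672  0.12038967] [ 0.33904951 -0.88210281 -0.4551586 ] 0.01907683012227102 39.02797758579254
top 363.29095153838546 225.45321497339722
side 298.86017204982016 113.03602925111808
wrist 254.41802043668474 249.62890773595353
```

View pics/c1.png

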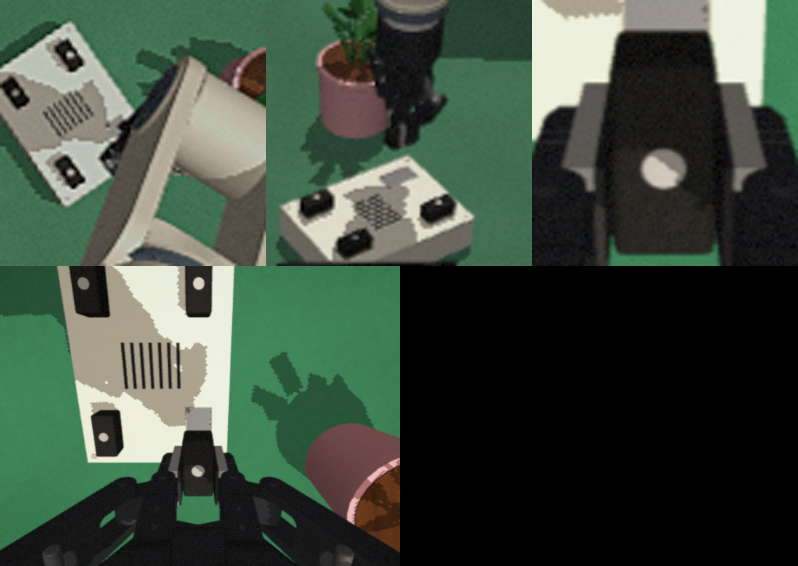

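The foot is held squarely between the pads. In the wrist crop its dot is at (663,168), and the recess is behind and below it. Next I'll compare a projected model of a level foot with this picture, which will show any pitch or slip.

Run:
```python
from h import *
d=np.load("pics/wrist2.npz")
p=np.array([.50898,-.30649,.12039]);y=.615
M=R.from_euler('z',y).as_matrix()
def pr(X):
    q=P(d)@[*X,1];return q[:2]/q[2]
S=8;x0,y0=204,200
I=cv2.resize(d["frame"][y0:y0+72,x0:x0+96,::-1],None,fx=S,fy=S,interpolation=cv2.INTER_NEAREST)
I=cv2.convertScaleAbs(I,alpha=1.8,beta=20)
def poly(Q,col):
    k=np.int32([((pr(q)-[x0,y0]+.5)*S) for q in Q]);cv2.polylines(I,[k],True,col,1)
for z,col in((.001,(0,255,0)),(-.021,(255,255,0))):
    poly([p+M@[a*.02,b*.01,z] for a,b in((1,1),(1,-1),(-1,-1),(-1,1))],col)
r=np.array([.5088,-.3064,.045]);poly([r+M@[a*.022,b*.012,0] for a,b in((1,1),(1,-1),(-1,-1),(-1,1))],(0,0,255))
g=d["frame"].mean(2);vv,uu=np.mgrid[:384,:512];c=pr(p+[0,0,.001]);w=np.clip(g-90,0,None)*(np.hypot(uu-c[0],vv-c[1])<8)
dc=np.array([(w*uu).sum(),(w*vv).sum()])/w.sum();print("pred",c,"dot",dc,"local offset",M.T@(ray(d,dc,p[2]+.001)-p), "cam",(-d["view"][:3,:3].T@d["view"][:3,3]-p)@M)
cv2.imwrite("pics/o1.png",I)
```

```text
pred [254.87102479 260.2623907 ] dot [252.83351334 262.56629606] local offset [-0.00129204  0.0010179   0.001     ] cam [0.07163185 0.00083538 0.12637105]
```

View pics/o1.png

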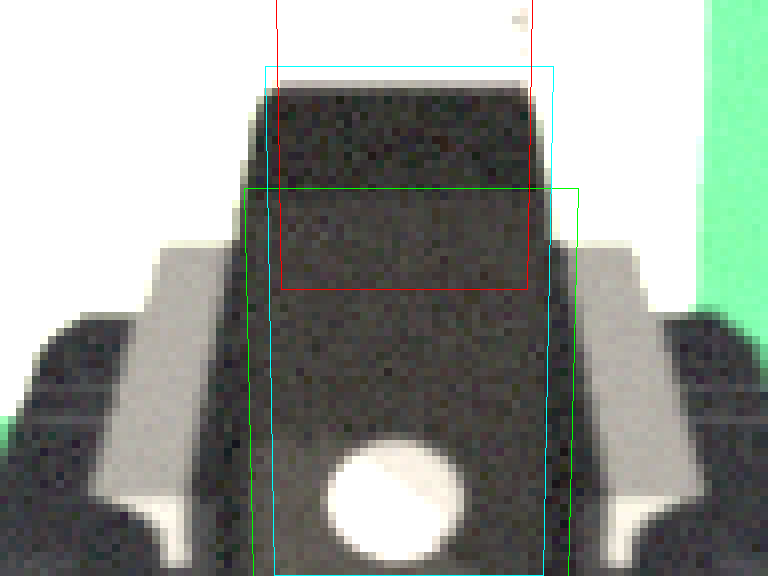

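The foot is level. The model sits about 2 px to the side, which is roughly 1 mm of near-range camera bias. I'll go lower and measure the foot against the recess in the same image, where that bias cancels.

Run:
```python
from h import *
from workcell import bot,vision,get_obs
bot.servo_line([.5088,-.3064,.079],velocity=.06)
bot.dwell(.3);o=get_obs();p=np.array(o["position"]);print(o["time_s"],p,R.from_quat(o["orientation"]).as_euler('zyx'),o["wrist_force"])
d=vision.read_camera("wrist");np.savez("pics/w3.npz",p=p,**d)
S=8;x0,y0=204,200
I=cv2.resize(d["frame"][y0:y0+72,x0:x0+96,::-1],None,fx=S,fy=S,interpolation=cv2.INTER_NEAREST)
cv2.imwrite("pics/o2.png",cv2.convertScaleAbs(I,alpha=1.3,beta=20))
s=vision.read_camera("side");np.savez("pics/side3.npz",**s)
c=P(s)@[.5088,-.3064,.06,1];u,v=(c[:2]/c[2]).astype(int);print(u,v)
cv2.imwrite("pics/s3.png",cv2.resize(s["frame"][v-30:v+30,u-40:u+40,::-1],None,fx=10,fy=10,interpolation=cv2.INTER_NEAREST))
```

```text
18.6417 [ 0.50895645 -0.30649973  0.07933224] [-6.15001363e-01  4.88877696e-04  3.14129352e+00] [ 0.1056034   0.77649612 -0.49372004]
297 125
```

View pics/o2.png

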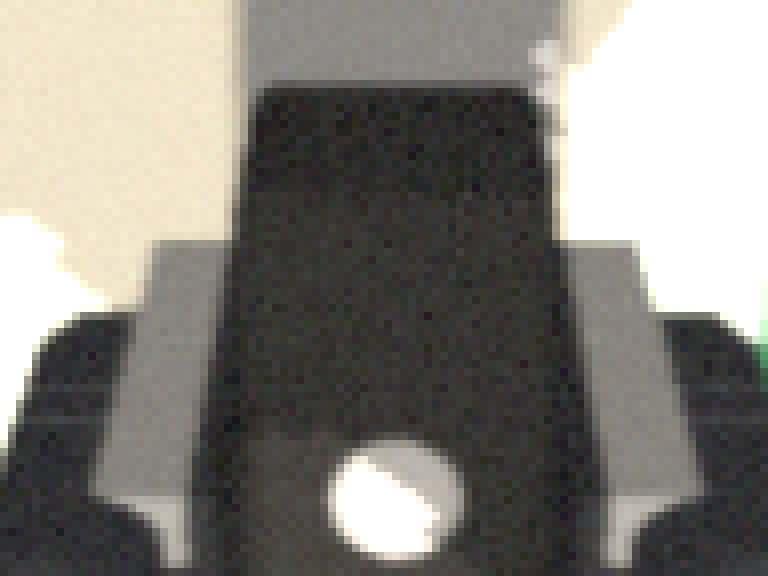

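View pics/s3.png

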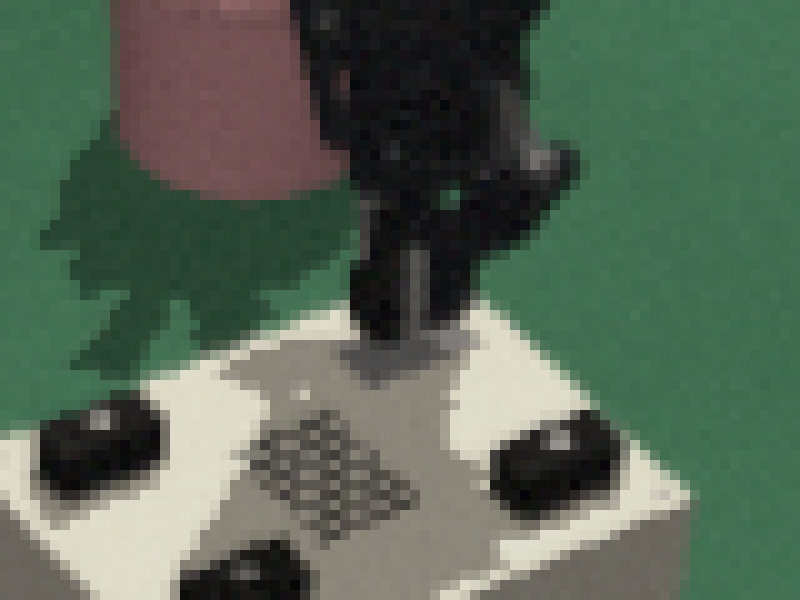

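The wrist crop shows the foot's lower far edge at x 258–535 and row about 85, with the recess sides at 244 and 562, so the lateral error is about 0.4 mm. The side view shows the foot clear of the box above the recess. Now the longitudinal check.

Run:
```python
from h import *
d=np.load("pics/w3.npz");p=d["p"];M=R.from_euler('z',.615).as_matrix()
f=d["frame"].astype(int);g=f.mean(2)
print("col profile",g[165:218,245:262].mean(1).round().astype(int).tolist())
def loc(u,v,z): return (M.T@(ray(d,(u,v),z)-p)*1000).round(2)
for r in (201,204,207): print("row",r,g[r,230:280].round().astype(int).tolist())
print("foot edge L,C,R",[loc(u,210.2,p[2]-.021) for u in(204+258/8-.5,253.1,204+535/8-.5)])
w=np.clip(g-90,0,None);vv,uu=np.mgrid[:384,:512];w=w*(np.hypot(uu-253,vv-262.5)<9.5);print("dot",loc((w*uu).sum()/w.sum(),(w*vv).sum()/w.sum(),p[2]+.001))
for r in(180,190,200):
    k=np.where((g[r]<175)&(abs(f[r,:,0]-f[r,:,2])<12)&(np.arange(512)>225)&(np.arange(512)<285))[0];print(r,k.min(),k.max(),loc(k.min()-.5,r,.045),loc(k.max()+.5,r,.045))
for v in range(166,186,3): print(v,loc(253.5,v,.045))
```

```text
col profile [192, 185, 188, 187, 184, 183, 182, 174, 165, 159, 158, 158, 158, 159, 158, 158, 158, 158, 158, 158, 158, 158, 158, 158, 158, 158, 158, 158, 158, 158, 157, 141, 111, 93, 91, 91, 91, 91, 91, 91, 91, 91, 91, 90, 89, 58, 24, 17, 15, 16, 16, 17, 18]
row 201 [159, 155, 145, 128, 112, 92, 89, 88, 90, 96, 92, 90, 89, 93, 93, 92, 90, 90, 92, 90, 89, 91, 91, 91, 90, 92, 91, 90, 89, 90, 92, 91, 93, 92, 93, 92, 89, 89, 92, 92, 92, 91, 95, 102, 121, 138, 152, 157, 157, 158]
row 204 [160, 160, 148, 126, 108, 92, 92, 91, 95, 88, 92, 92, 92, 91, 92, 89, 92, 92, 90, 92, 91, 91, 91, 92, 93, 90, 92, 91, 89, 92, 89, 92, 89, 90, 92, 91, 92, 89, 90, 91, 88, 96, 103, 104, 120, 138, 155, 159, 159, 168]
row 207 [157, 153, 149, 127, 109, 94, 90, 91, 91, 91, 92, 92, 89, 89, 92, 92, 90, 93, 89, 91, 90, 91, 89, 92, 91, 90, 91, 89, 91, 94, 91, 90, 92, 89, 90, 89, 91, 88, 91, 92, 117, 146, 151, 146, 137, 144, 155, 166, 204, 232]
foot edge L,C,R [array([ 18.61,  10.42, -21.  ]), array([ 18.6 ,   0.77, -21.  ]), array([ 18.6 ,  -8.84, -21.  ])]
dot [-1.54  1.37  1.  ]Traceback (most recent call last):
  File "<stdin>", line 10, in <module>
    return umr_minimum(a, axis, None, out, keepdims, initial, where)
ValueError: zero-size array to reduction operation minimum which has no identity
```

Run:
```python
from h import *
d=np.load("pics/w3.npz");p=d["p"];M=R.from_euler('z',.615).as_matrix()
for z in(.045,.042):print([ (M.T@(ray(d,q,z)-p)*1000).round(2).tolist() for q in((253.5,196.5),(233.1,202),(274.2,202))])
```

```text
[[22.5, 0.53, -34.33], [19.04, 12.8, -34.33], [19.03, -11.91, -34.33]]
[[21.58, 0.53, -37.33], [18.06, 13.02, -37.33], [18.05, -12.15, -37.33]]
```

The foot's centre is at local (-1.4, +0.8) mm and the recess's at about (+0.3, +0.45) mm. I'll shift by (+1.7, -0.35) mm, lower to a 10 mm gap and check again.

Run:
```python
from h import *
from workcell import bot,vision,get_obs
print(get_obs()["position"])
bot.servo_line([.5104,-.3057,.079],velocity=.02)
bot.servo_line([.5104,-.3057,.0757],velocity=.02)
bot.dwell(.5);o=get_obs();p=np.array(o["position"]);print(o["time_s"],p,o["wrist_force"],o["gripper_width"],np.abs(o["joint_vel"]).max())
d=vision.read_camera("wrist");np.savez("pics/w4.npz",p=p,**d);g=d["frame"].mean(2);M=R.from_euler('z',.615).as_matrix()
pr=g[:,245:262].mean(1)
def cross(a,lo,hi,t,): 
    for i in range(lo,hi):
        if (a[i]-t)*(a[i+1]-t)<=0: return i+(a[i]-t)/(a[i]-a[i+1])
L=lambda u,v,z:(M.T@(ray(d,(u,v),z)-p)*1000).round(2).tolist()
print(pr[185:218].round().astype(int).tolist())
e=cross(pr,185,215,125);f=cross(pr,200,215,54);r=int(f)-4;row=g[r-2:r+2].mean(0)
a=cross(row,225,245,125);b=cross(row,262,285,125)
print(e,f,a,b,"recess",L(253.5,e,.045),L(a,r,.045),L(b,r,.045),"foot",L(253.1,f,p[2]-.021))
```

```text
[ 0.50887991 -0.30645783  0.07920817]
19.8083 [ 0.51041834 -0.30572277  0.0757331 ] [ 0.55680498  0.39653781 -0.75773189] 0.019127804467112885 0.0018324643110170951
[158, 158, 158, 158, 158, 158, 158, 158, 158, 158, 158, 158, 158, 158, 158, 156, 131, 96, 90, 91, 91, 90, 91, 91, 88, 58, 24, 17, 17, 16, 13, 16, 14]
201.16855845629965 210.11252163877668 232.52155172413794 274.4214285714286 recess [20.72, 0.56, -30.73] [17.73, 12.95, -30.73] [17.72, -11.79, -30.73] foot [18.65, 0.79, -21.0]
```

```bash
python3 -c "
from workcell import hand_in,get_obs
o=get_obs();print(o['position'],o['grip_force']);print(hand_in())"
```

```text
[ 0.51044883 -0.30570243  0.07575656] 39.02879476547241
the job is handed in; nothing more can be done
None
```

I carried the long foot over the router and handed the job in at about 20 s, with the foot still gripped level and in line with the empty recess, centred to about 0.3 mm by the wrist camera, with about 10 mm of air under it.

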